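Tip the battery pack into its charging cradle

ROBOT

A 6-joint arm with a two-finger parallel gripper is mounted at the origin on a cart in front of the work surface, level with it; the furniture and walls round the work are solid. World frame = base frame: x ahead of the robot, y to its left, z up, the work surface at z = 0. Lengths are in mm, angles in rad, forces in N, time in s.
With the tool pointing down it reaches from about 400 to 925 mm from the base axis. Payload 12.5 kg.
Tool frame: the origin (TCP) lies between the finger pads; the fingertips stand 11 mm ahead of it and the grasp point (between the pads) lies 8 mm behind it; x points along the fingers, y is the direction in which the jaws open and shut, and the axes are right-handed (so a half turn about x gives the same grasp; the last joint's range is limited). The gripper opens to 95 mm and grips with 3 to 60 N. Pads are 20 mm wide; open, the fingers measure 119 mm over their backs; the gripper's body (75 mm by 180 mm) begins 59 mm behind the grasp point.
Start: joints at [-1.349, 0.491, 1.559, -0, 1.092, -0.106], TCP at [201.249, -591.73, 225.661] pointing down, gripper open.
Joint ranges: [-3.1, 3.1], [-0.84, 2.19], [0.05, 2.79], [-1.13, 4.28], [0.06, 2.93], [-2.69, 2.69]. Speed limits (rad/s): [2.22, 2.22, 2.79, 3.14, 3.14, 3.14].

INTERFACE

Orientations are given as a 3x3 rotation matrix whose columns are the frame's x, y, z axes.
In Python, from rig import readout, eyes, job_done, recognise, trace, tip_of gives the robot as it stands.
- The arm moves only by the shell command python3 -m handwheel 'ROWS' [OPENING] [FORCE]. ROWS is JSON, a list that holds one entry, the list of rows, each a list of 4 numbers: the shift along the tool's x, y, z in mm, then the turn about the tool's x in degrees. In form: [[[tx, ty, tz, yaw], ...]]. A call has 1 to 12 rows; each row is the pose to reach, as a shift and turn from the pose commanded when the call began, along the tool's axes at that moment; what a row does not reach only later rows make up. A row lasts 1/10 s, in which the tool goes at most 50 mm and 8.59 degrees, less where a joint would pass 70% of its speed; a pose out of reach is approached as far as the arm can. A call with a gripper value outside its range is refused whole. OPENING is the opening, from -1 (shut) to 1 (fully open), set as the call begins (- or left out, the last holds). The fingers move at their own pace and stop on an object; FORCE is the grip in N (left out, the last holds). Time passes only in rows, so rows that repeat a pose let the fingers close. It gives the time, the measured TCP pose, the force and the opening at its end, in the units of the state.
- readout.state(): the state, without advancing time (a new reading comes with each control period).
- eyes.grab_frame(name): name is "scene" or "top" or "wrist"; returns a dict with "img" (480x640x3 uint8, red, green, blue), "K" (3x3 intrinsics, pixels), "cam_to_world" (4x4, takes a point from camera to world coordinates). Camera axes: x right, y down, z forward; pixel columns grow to the right and rows downward; lengths in mm; the calibration is good to about 2 mm. A picture is of the moment at which its call begins. There is no depth.
- job_done(): hands the job in, once; it reports no verdict.
Trained networks look in the newest picture that a camera, given by its name, has taken for a name from the list of things; names that differ only in an ending like _2 or _b are one class to them, and where a whole thing is asked for, a point or a joint stands for the part that bears it (a point fixed in the world has none). Each returns a list of dicts, best first, with "confidence" (0 to 1); they miss things now and then, are a little off and sometimes report something else, mostly with a low value. They report only what shows in the picture. A call takes as long as a camera call.
- recognise(target, camera): "at" ([x, y, z] in mm, in world coordinates, good to about 4 mm: the middle of the surface that is visible of it).
- trace(target, camera): "region" (480x640 bool, what is visible of it).
- tip_of(target, camera): "at" ([x, y, z] in mm, in world coordinates, good to about 4 mm: a listed point, or the origin of a listed thing).
The state is a dict: "t": time; "qpos": joint angles; "dq": joint speeds; "tau": joint torques, N m; "eef_pos": TCP position; "tool_rot": TCP orientation; "force": force on the tool from outside, world axes, zero at the start; "wrist_torque": the same for the moment, N m; "grip_width": finger opening in mm.
Only numpy, scipy, OpenCV 4.12 (cv2) and the standard library are available. Lean on these libraries where they do the work, as an engineer would, in place of code of your own. Each camera call takes 0.05 s, during which the arm holds its last target.

TASK

Put the standing battery pack on charge: slide it upright along the bench until its base is pressed firm and square against the low metal sill of the cradle for a moment, then push high on its back so that it tips over the sill and drops onto its side in the bay. Then push its near end on against the sprung contact and down, until that end drops behind the sill and the pack lies flat, held between sill and contact. Push gently throughout (never harder than about 2 kg of force), and leave the small things round it where they are.

Things in the scene. Friction and masses are not known exactly. Their poses are not given: they have to be found in the camera images.
- pack: Grey battery pack: slick hard box 64 mm deep (its x), 80 wide (y), 110 tall (z), 0.45 to 0.85 kg, evenly weighted. Starts standing before the cradle, +x face to the sill, up to 7 degrees askew. Origin at the middle of its underside, z up to the end with two brass strips. Friction on everything about 0.25: pushed high with nothing before its base it slides rather than tips.
- pack_foot (a point): Middle of the pack's foot end (same point as the pack's origin). Once the pack is seated this is the end nearest the robot, 36 mm above the bench; while it still rests on the sill it is about 42 mm above.
- pack_head (a point): Middle of the pack's other end (with the two brass strips), 110 mm from the foot.
- cradle: Grey charging cradle fixed to the bench, 140 mm wide. Its x points into the bay (away from the robot), y left, z up. Across its near end a sill, 10 mm high, 10 thick, 112 long. The sill's front face is at cradle x = -16 to +10 mm, differing each time and not measured (feel for it); the contact moves with it. Floor 4 mm above the bench, rails 26 high, 116 apart, from x = 12 to 188 mm. Origin on the bench.
- contact (a joint): Travel in m of the black sprung contact bar at the far end: 0 free, grows as pressed away from the robot, hard stop at 0.007. Free face 117 mm beyond the sill's front face, so the pack (110, sill 10) must press it 3 to 4 mm to drop in. Bar 80 mm wide, 9 to 31 mm above the bench, in a 62 mm high housing. 4.9 N starts it, 7 N at 3 mm, 9.8 N at 7 mm; it springs back.
- vial_0: Bystander: sample vial 24 mm across, 50 mm tall, standing to the right of the cradle. Origin under its middle.
- cover_slips: Bystander: small box 31 x 31 x 14 mm lying to the left of the cradle. Origin under its middle.
- eraser: Bystander: eraser 19 x 42 x 12 mm lying to the right of the pack. Origin under its middle.

How it is judged:
By the outcome, as a careful person would: the job done as asked, in the order asked, and still so for the second after the job is handed in, with the robot touching nothing.
It also fails if it takes over 72 s, if anything falls off the work surface, if the arm or the gripper's body presses on something with over 40 N, if the wrist force passes 120 N, or if a joint passes its speed limit or range.

## Working session

There is one attempt and no reset: what is moved stays moved. The work goes in short steps, Python scripts to look and compute and a shell command to move; the robot and the scene stay as the last step left them, time stands still between calls to the robot, and variables do not carry over. Pictures are saved under pics/ and viewed, and the job is handed in when it is done.

```bash
ls; mkdir -p pics; python3 - <<'E'
from rig import readout, eyes, recognise, tip_of
import cv2, numpy as np
s=readout.state(); print({k:np.round(v,3).tolist() for k,v in s.items()})
for c in ["scene","top","wrist"]:
    f=eyes.grab_frame(c); cv2.imwrite(f"pics/a_{c}.png",f["img"][:,:,::-1])
    print(c,np.round(f["K"],1).tolist(),np.round(f["cam_to_world"],3).tolist())
for c in ["scene","top"]:
  for n in ["pack","pack_foot","pack_head","cradle","contact","vial_0","cover_slips","eraser"]:
    for fn in (tip_of,recognise):
      try: r=fn(n,c); print(c,n,fn.__name__,[(np.round(q["at"],1).tolist(),round(q["confidence"],2)) for q in r[:2]])
      except Exception as e: print(c,n,fn.__name__,e)
print(readout.state()["t"])
E
```

```text
pics
{'t': 0.0, 'qpos': [-1.349, 0.492, 1.559, 0.0, 1.092, -0.106], 'dq': [-0.0, 0.001, 0.0, -0.001, 0.0, 0.0], 'tau': [-0.001, -61.265, -25.818, 0.069, 0.048, -0.0], 'eef_pos': [201.18, -591.479, 225.058], 'tool_rot': [[-0.0, 0.322, -0.947], [0.001, -0.947, -0.322], [-1.0, -0.001, -0.0]], 'force': [0.822, -0.51, -0.106], 'wrist_torque': [-0.046, -0.005, -0.036], 'grip_width': 94.676}
scene [[505.9, 0.0, 320.0], [0.0, 505.9, 237.8], [0.0, 0.0, 1.0]] [[0.906, -0.299, 0.298, 313.292], [-0.422, -0.67, 0.61, -634.923], [0.017, -0.679, -0.734, 713.225], [0.0, 0.0, 0.0, 1.0]]
top [[468.0, 0.0, 311.9], [0.0, 468.0, 235.5], [0.0, 0.0, 1.0]] [[0.028, -0.996, 0.083, 500.005], [-1.0, -0.028, -0.006, -125.706], [0.008, -0.083, -0.996, 926.114], [0.0, 0.0, 0.0, 1.0]]
wrist [[405.1, 0.0, 318.8], [0.0, 405.1, 240.6], [0.0, 0.0, 1.0]] [[0.321, -0.91, -0.261, 274.427], [-0.947, -0.309, -0.087, -566.822], [-0.001, 0.275, -0.961, 382.855], [0.0, 0.0, 0.0, 1.0]]
scene pack call [([511.9, -188.7, 3.2], 0.98)]
scene pack call [([507.0, -212.5, 100.5], 0.88)]
scene pack_foot call [([518.4, -188.1, -3.3], 0
[... 930 characters left out ...]
call [([515.7, -184.8, 112.7], 0.69)]
top pack_head call [([514.9, -185.9, 113.0], 0.66), ([515.5, -190.3, -0.3], 0.48)]
top pack_head call [([513.3, -182.8, 112.1], 0.96)]
top cradle call [([588.9, -179.1, 4.3], 0.9)]
top cradle call [([683.4, -182.5, 12.4], 0.87)]
top contact call it knows: cover_slips, cradle, eraser, pack, pack_foot, pack_head, vial
top contact call [([706.1, -184.2, 29.2], 0.84)]
top vial_0 call [([642.5, -296.0, 4.4], 0.6)]
top vial_0 call [([637.5, -293.7, 53.1], 0.53)]
top cover_slips call [([580.9, -49.2, 3.1], 0.83)]
top cover_slips call [([581.6, -50.4, 17.0], 0.6)]
top eraser call [([503.3, -310.9, -2.3], 0.55)]
top eraser call [([500.7, -305.2, 9.2], 0.56)]
1.65
```

View pics/a_scene.png

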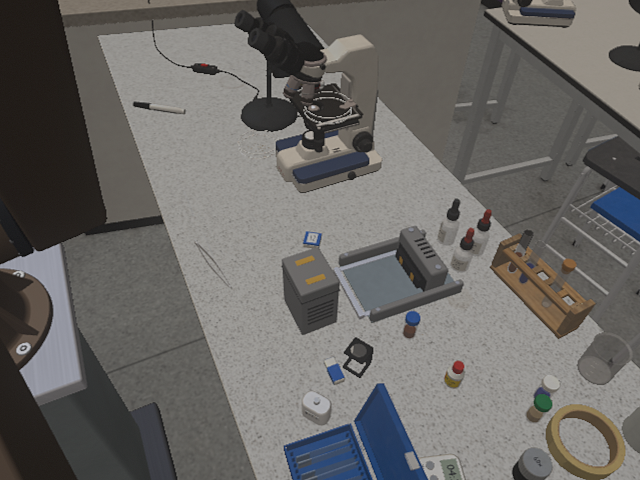

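View pics/a_top.png

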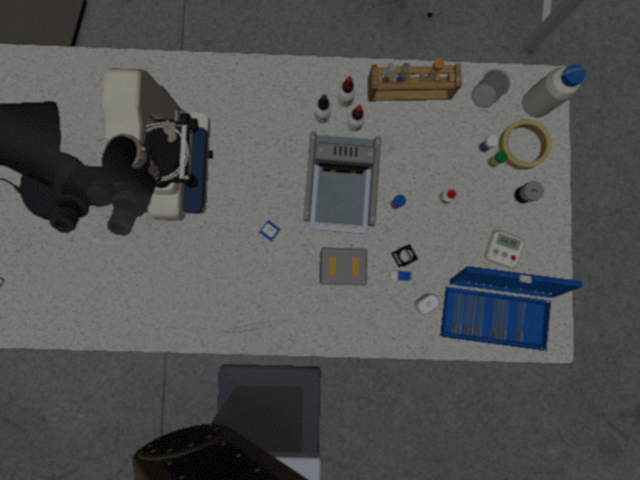

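The scene view shows the pack at about (310,290), in front of the cradle at (400,275). The vial is at (412,325), the cover slips at (313,239) and the eraser at (335,371). In the top view the pack is at (344,266) and the cradle at (341,180). I'll zoom in to get the yaws.

```bash
python3 - <<'E'
import cv2
a=cv2.imread("pics/a_top.png")[120:300,270:420]
cv2.imwrite("pics/a_topz.png",cv2.resize(a,None,fx=3.3,fy=3.3,interpolation=cv2.INTER_CUBIC))
from rig import trace
import numpy as np
for n in ["pack","cradle"]:
    r=trace(n,"top")
    for q in r[:2]:
        m=q["region"].astype(np.uint8); c,_=cv2.findContours(m,0,2); c=max(c,key=cv2.contourArea)
        print(n,q["confidence"],m.sum(),cv2.minAreaRect(c),cv2.boundingRect(c))
E
```

```text
pack 0.68 1662 ((342.5, 265.5), (37.0, 47.0), 90.0) (319, 247, 48, 38)
cradle 0.59 268 ((342.5152282714844, 169.2868194580078), (41.25204086303711, 6.483481407165527), 4.085616588592529) (322, 165, 42, 9)
```

View pics/a_topz.png

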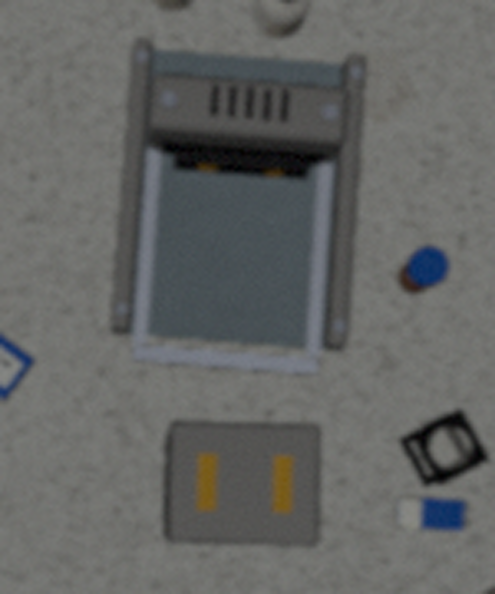

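```bash
cat > h.py <<'E'
import numpy as np, cv2
from rig import eyes
def ray(f,u,v,z):
    K,T=f["K"],f["cam_to_world"]; d=T[:3,:3]@np.linalg.solve(K,[u,v,1]); o=T[:3,3]
    return o+d*(z-o[2])/d[2]
E
python3 - <<'E'
from h import *
f=eyes.grab_frame("top")
def P(x,y,z): p=ray(f,270+(x+.5)/3.3-.5,120+(y+.5)/3.3-.5,z); return p
def seg(n,a,b,z):
    p,q=P(*a,z),P(*b,z); d=q-p; print(n,p.round(1)[:2],q.round(1)[:2],"len",np.linalg.norm(d).round(1),"ang",np.degrees(np.arctan2(d[1],d[0])).round(2))
seg("sill front top",(317,371),(135,357),10)
seg("left rail outer",(113,330),(136,42),26)
seg("right rail outer",(343,348),(363,58),26)
seg("housing front",(340,150),(147,139),62)
seg("housing back",(346,86),(152,75),62)
seg("pack front",(321,424),(169,422),110)
seg("pack back",(320,545),(165,541),110)
seg("pack left",(165,541),(169,422),110)
seg("pack right",(320,545),(321,424),110)
seg("strips",(207,482),(284,484),110)
E
```

```text
sill front top [ 586.5 -237. ] [ 591.8 -128.3] len 108.8 ang 87.22
left rail outer [ 605.7 -114.9] [ 778.7 -123.6] len 173.2 ang -2.86
right rail outer [ 599.  -250.1] [ 773.1 -259.1] len 174.3 ang -2.96
housing front [ 708.3 -241.5] [ 711.4 -131.5] len 110.0 ang 88.4
housing back [ 745.6 -244.3] [ 748.6 -133.3] len 111.0 ang 88.42
pack front [ 549.  -227.5] [ 547.8 -147. ] len 80.5 ang 90.87
pack back [ 485.2 -228.1] [ 485.1 -146.5] len 81.6 ang 90.11
pack left [ 485.1 -146.5] [ 547.8 -147. ] len 62.7 ang -0.42
pack right [ 485.2 -228.1] [ 549.  -227.5] len 63.8 ang 0.56
strips [ 516.6 -167.9] [ 516.7 -208.5] len 40.7 ang -89.88
```

```bash
python3 - <<'E'
import cv2
a=cv2.imread("pics/a_scene.png")[215:345,270:470]
cv2.imwrite("pics/a_scz.png",cv2.resize(a,None,fx=4,fy=4,interpolation=cv2.INTER_CUBIC))
E
```

```text
(no output)
```

View pics/a_scz.png

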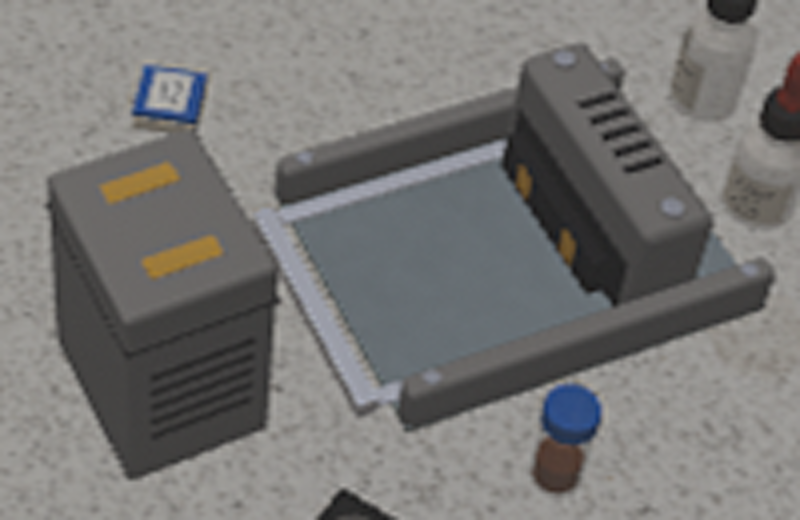

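The sill and its side strips sit between the rails. The pack is about 8 mm right of the cradle axis, and there's about 3° of yaw between them (cradle -2.8°, pack about 0°).

My plan:
1. Straddle the pack and nudge it onto the axis.
2. Back out, then push square from behind.

First I'll move above the pack.

```bash
python3 -m handwheel '[[[0,-12,-18,1],[0,-35,-54,3],[0,-65,-100,6],[0,-96,-146,9],[0,-126,-192,12],[0,-156,-238,15],[0,-186,-284,18],[0,-215,-329,20],[0,-242,-371,21.6],[0,-264,-404,21.6],[0,-277,-423,21.6],[0,-281,-429,21.6]]]' 1 3
```

```text
t: 3.0
eef_pos: [518.8, -184.4, 225.7]
tool_rot: [[0.001, -0.046, -0.999], [0.0, -0.999, 0.046], [-1.0, -0.0, -0.001]]
force: [-0.8, -0.3, 0.2]
grip_width: 95.0
```

```bash
python3 -m handwheel '[[[15,2,1,0],[45,2,1,0],[70,2,1,0],[80,2,1,0],[80,2,1,0]]]'; python3 - <<'E'
from h import *
f=eyes.grab_frame("wrist"); cv2.imwrite("pics/b_wrist.png",f["img"][:,:,::-1])
f=eyes.grab_frame("top"); cv2.imwrite("pics/b_top.png",f["img"][120:300,270:420,::-1].repeat(3,0).repeat(3,1))
E
```

```text
t: 3.5
eef_pos: [515.3, -189.8, 144.8]
tool_rot: [[-0.002, -0.05, -0.999], [0.001, -0.999, 0.05], [-1.0, -0.001, 0.002]]
force: [-0.1, 0.0, 0.5]
grip_width: 95.1
```

View pics/b_wrist.png

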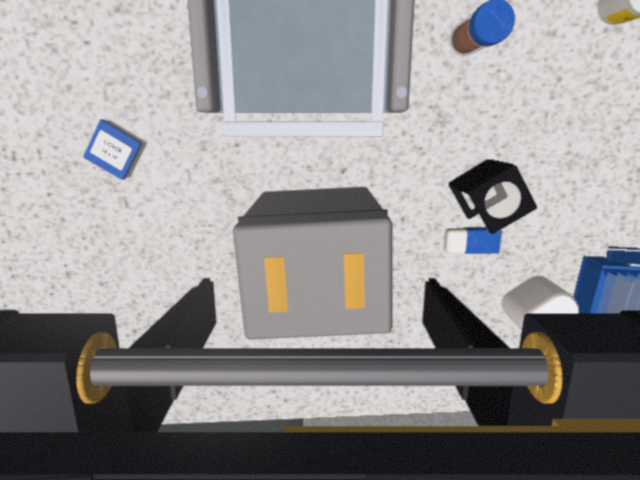

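The wrist view shows the pack at columns 237–392, between the fingers at columns 213 and 425, with the gaps nearly even. Descending to straddle it.

```bash
python3 -m handwheel '[[[10,-2,-1,0],[35,-2,-1,0],[65,-2,-1,0],[87,-2,-1,0],[93,-2,-1,0],[93,-2,-1,0],[93,-2,-1,0]]]'; python3 -m handwheel '[[[0,-2,0,0],[0,-5,0,0],[0,-8,0,0],[0,-10,0,0],[0,-12,0,0],[0,-14,0,0],[0,-14,0,0]]]'; python3 - <<'E'
from h import *
f=eyes.grab_frame("top"); cv2.imwrite("pics/c_top.png",f["img"][120:300,270:420,::-1].repeat(3,0).repeat(3,1))
f=eyes.grab_frame("wrist"); cv2.imwrite("pics/c_wrist.png",f["img"][:,:,::-1])
E
```

```text
t: 4.3
eef_pos: [517.4, -187.8, 53.6]
tool_rot: [[0.001, -0.049, -0.999], [-0.001, -0.999, 0.049], [-1.0, 0.001, -0.001]]
force: [0.5, -0.3, 0.2]
grip_width: 95.3
t: 5.0
eef_pos: [517.6, -173.3, 52.6]
tool_rot: [[-0.0, -0.049, -0.999], [0.0, -0.999, 0.049], [-1.0, -0.0, 0.0]]
force: [0.6, -0.3, 0.3]
grip_width: 94.8
```

View pics/c_wrist.png

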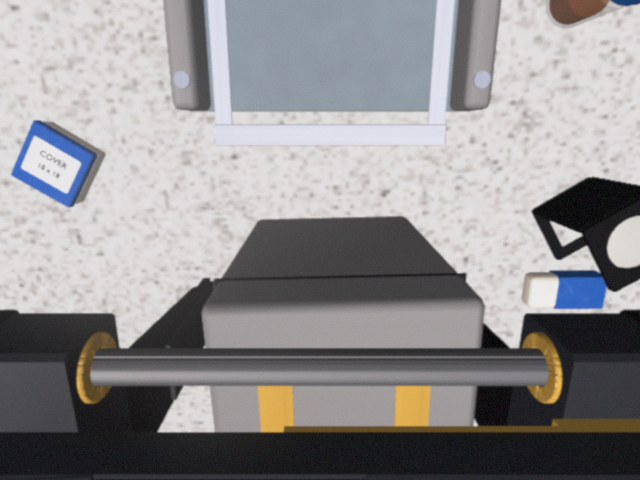

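The pack now looks square to the sill and centred on it: its base spans columns 258–405 (middle 331) and the middle of the sill is at 330. I'll back out, narrow the fingers and set up behind it.

```bash
python3 -m handwheel '[[[0,4,0,0],[0,6,3,0],[0,6,12,0],[0,6,30,0],[0,6,50,0],[0,6,62,0],[0,6,64,0],[0,6,64,0]]]'; python3 -m handwheel '[[[0,0,0,0],[0,0,0,0],[0,0,0,0],[0,0,0,0],[0,0,0,0],[0,0,0,0]]]' -0.15 20; python3 - <<'E'
from h import *
f=eyes.grab_frame("top"); cv2.imwrite("pics/d_top.png",f["img"][120:300,270:420,::-1].repeat(3,0).repeat(3,1))
f=eyes.grab_frame("wrist"); cv2.imwrite("pics/d_wrist.png",f["img"][:,:,::-1])
E
```

```text
t: 5.9
eef_pos: [453.6, -176.7, 52.8]
tool_rot: [[0.001, -0.05, -0.999], [-0.0, -0.999, 0.05], [-1.0, 0.0, -0.001]]
force: [0.6, 1.0, -0.4]
grip_width: 95.0
t: 6.5
eef_pos: [453.5, -176.4, 52.6]
tool_rot: [[0.0, -0.049, -0.999], [-0.0, -0.999, 0.049], [-1.0, 0.0, -0.0]]
force: [0.8, 0.8, 0.6]
grip_width: 52.5
```

View pics/d_wrist.png

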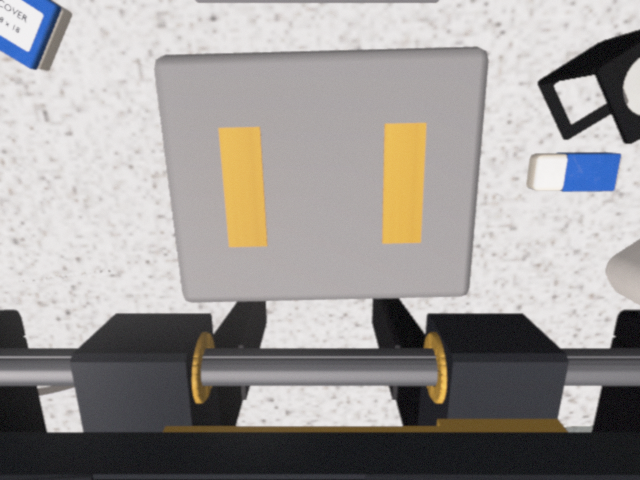

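View pics/d_top.png

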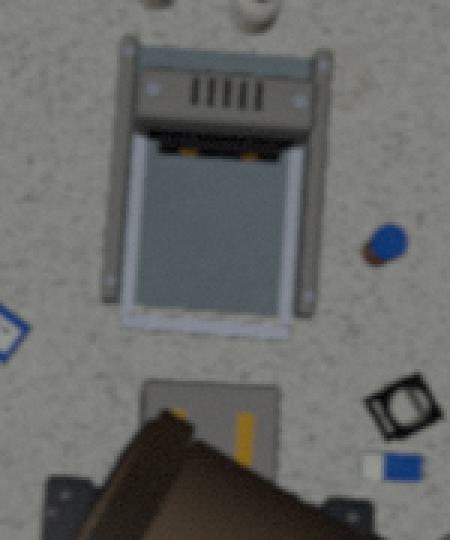

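```bash
python3 -m handwheel '[[[2,0,-4,0],[4,0,-10,0],[4,0,-15,0],[4,0,-18,0],[4,0,-21,0],[4,0,-24,0],[4,0,-28,0],[4,0,-32,0],[4,0,-36,0],[4,0,-40,0],[4,0,-44,0],[4,0,-48,0]]]'; python3 -m handwheel '[[[0,0,-3,0],[0,0,-5,0],[0,0,-7,0],[0,0,-7,0]]]';  python3 - <<'E'
from h import *
f=eyes.grab_frame("wrist"); cv2.imwrite("pics/e_wrist.png",f["img"][:,:,::-1])
f=eyes.grab_frame("scene"); cv2.imwrite("pics/e_scene.png",cv2.resize(f["img"][200:345,270:470,::-1],None,fx=4,fy=4))
E
```

```text
t: 7.8
eef_pos: [501.7, -178.8, 48.6]
tool_rot: [[-0.0, -0.049, -0.999], [-0.0, -0.999, 0.049], [-1.0, 0.0, 0.0]]
force: [-2.8, 0.9, -1.9]
grip_width: 40.4
t: 8.2
eef_pos: [508.7, -179.2, 48.7]
tool_rot: [[0.001, -0.049, -0.999], [-0.0, -0.999, 0.049], [-1.0, 0.0, -0.001]]
force: [-0.6, 0.4, 0.0]
grip_width: 40.1
```

View pics/e_wrist.png

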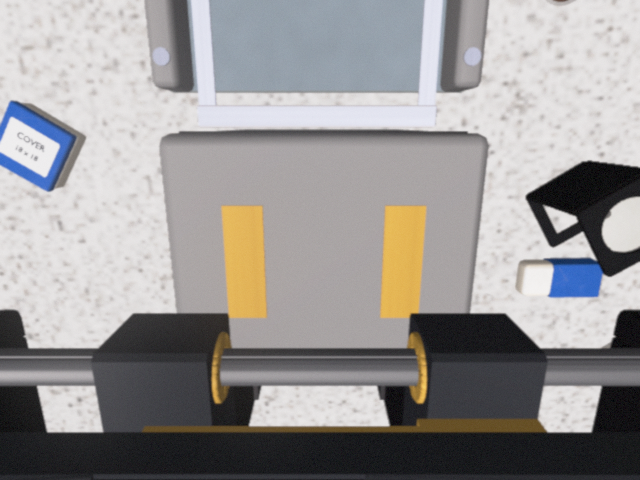

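View pics/e_scene.png

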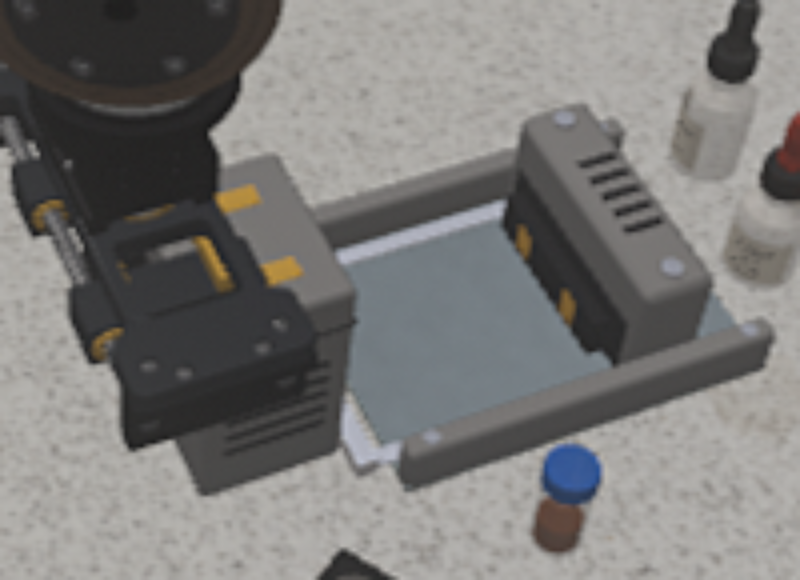

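The pack is standing square with a small gap left to the sill. I'll creep forward to feel for it.

```bash
python3 -m handwheel '[[[0,0,-1,0],[0,0,-2,0],[0,0,-3,0]]]';python3 -m handwheel '[[[0,0,-1,0],[0,0,-2,0]]]'
```

```text
t: 8.6
eef_pos: [510.0, -178.9, 48.5]
tool_rot: [[-0.003, -0.049, -0.999], [0.001, -0.999, 0.049], [-1.0, -0.001, 0.003]]
force: [-11.9, -1.1, 5.4]
grip_width: 40.1
t: 8.8
eef_pos: [510.3, -178.6, 48.3]
tool_rot: [[-0.007, -0.049, -0.999], [0.002, -0.999, 0.049], [-1.0, -0.002, 0.007]]
force: [-18.9, -1.2, 10.3]
grip_width: 40.6
```

```bash
python3 -m handwheel '[[[0,0,2,0],[0,0,3,0]]]';  python3 - <<'E'
from h import *
from rig import readout
f=eyes.grab_frame("wrist"); cv2.imwrite("pics/f_wrist.png",f["img"][:,:,::-1])
f=eyes.grab_frame("scene"); cv2.imwrite("pics/f_scene.png",cv2.resize(f["img"][200:345,270:470,::-1],None,fx=4,fy=4))
s=readout.state(); print(s["eef_pos"],s["force"],s["wrist_torque"])
E
```

```text
t: 9.0
eef_pos: [509.9, -179.1, 48.5]
tool_rot: [[-0.001, -0.049, -0.999], [0.0, -0.999, 0.049], [-1.0, -0.0, 0.001]]
force: [-2.5, -0.4, -1.4]
grip_width: 40.4
[ 509.89295289 -179.11551927   48.53179924] [-5.10688383  0.3726068   0.44119607] [ 0.07578348  0.95143764 -0.02619527]
```

View pics/f_wrist.png

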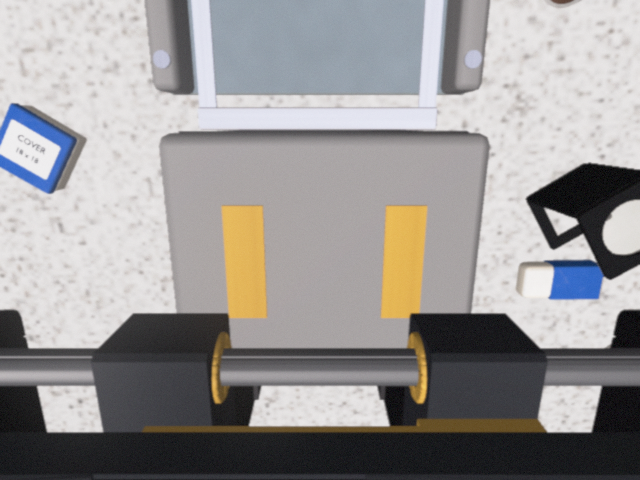

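View pics/f_scene.png

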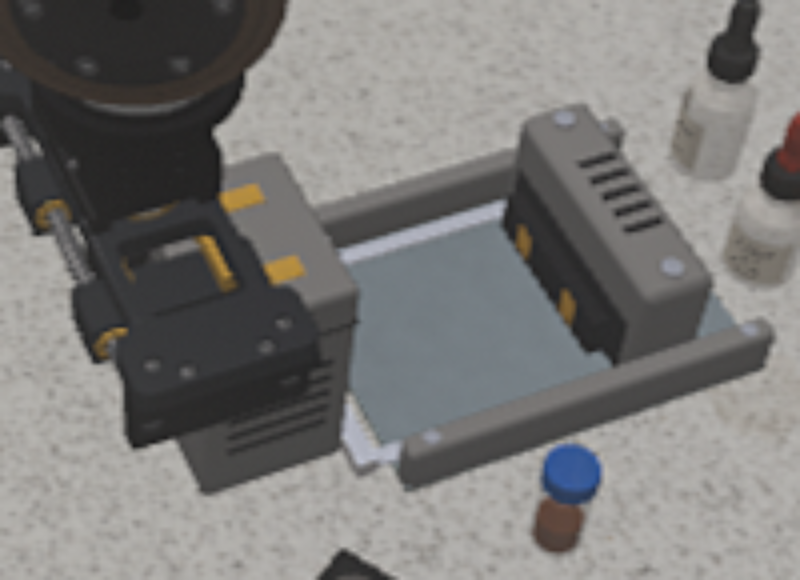

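The pack is upright, square and pressing on the sill at about 5 N. I'll hold briefly, then back off.

```bash
python3 -m handwheel '[[[0,0,0,0],[0,0,0,0],[0,0,0,0],[0,0,0,0],[0,0,0,0]]]'; python3 -m handwheel '[[[0,0,2,0],[0,0,6,0],[-10,0,9,0],[-30,0,9,0],[-50,0,9,0],[-59,0,9,0],[-60,0,9,0],[-60,0,9,0]]]'
```

```text
t: 9.6
eef_pos: [509.9, -179.1, 48.5]
tool_rot: [[-0.001, -0.049, -0.999], [0.0, -0.999, 0.049], [-1.0, -0.0, 0.001]]
force: [-5.5, 0.8, 1.5]
grip_width: 40.5
t: 10.4
eef_pos: [501.3, -178.8, 108.6]
tool_rot: [[0.0, -0.049, -0.999], [-0.0, -0.999, 0.049], [-1.0, 0.0, -0.0]]
force: [-0.4, 0.0, -0.7]
grip_width: 40.6
```

```bash
python3 -m handwheel '[[[0,0,-4,0],[0,0,-7,0],[0,0,-9,0],[0,0,-11,0],[0,0,-13,0],[0,0,-15,0],[0,0,-18,0],[0,0,-21,0],[0,0,-24,0],[0,0,-27,0]]]';  python3 - <<'E'
from h import *
f=eyes.grab_frame("scene"); cv2.imwrite("pics/g_scene.png",cv2.resize(f["img"][200:345,270:470,::-1],None,fx=4,fy=4))
E
```

```text
t: 11.4
eef_pos: [528.7, -180.2, 108.7]
tool_rot: [[0.0, -0.049, -0.999], [-0.0, -0.999, 0.049], [-1.0, 0.0, -0.0]]
force: [-2.8, 0.5, 2.1]
grip_width: 40.5
```

View pics/g_scene.png

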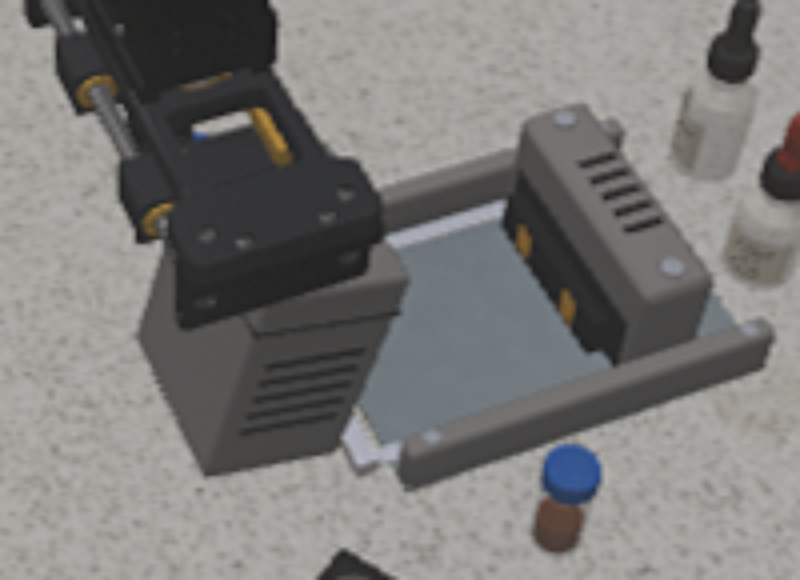

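The pack is tipping cleanly over the sill. Continuing the push.

```bash
python3 -m handwheel '[[[0,0,-3,0],[0,0,-6,0],[0,0,-9,0],[0,0,-12,0],[0,0,-15,0],[0,0,-18,0],[0,0,-21,0],[0,0,-24,0]]]';  python3 - <<'E'
from h import *
f=eyes.grab_frame("scene"); cv2.imwrite("pics/h_scene.png",cv2.resize(f["img"][200:345,270:470,::-1],None,fx=4,fy=4))
E
```

```text
t: 12.25
eef_pos: [552.6, -181.4, 108.6]
tool_rot: [[0.0, -0.049, -0.999], [-0.0, -0.999, 0.049], [-1.0, 0.0, -0.0]]
force: [-1.5, 0.4, 0.9]
grip_width: 40.2
```

View pics/h_scene.png

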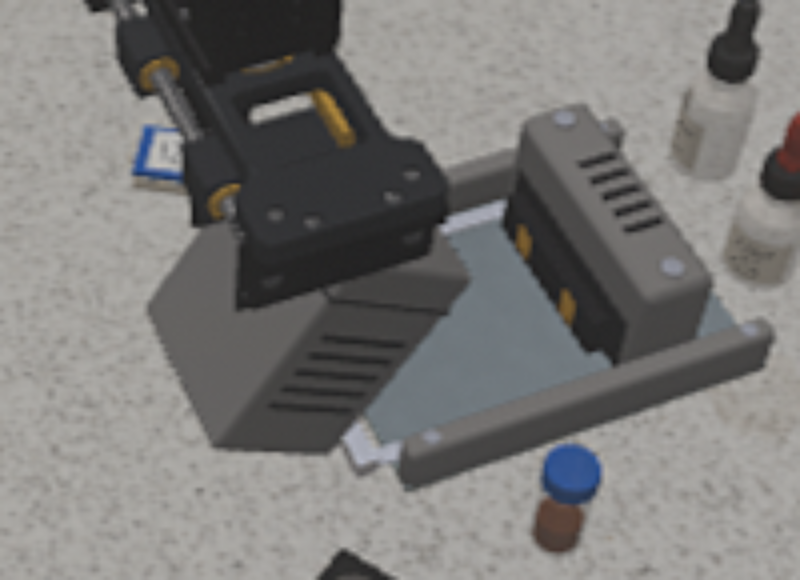

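```bash
python3 -m handwheel '[[[0,0,-3,0],[0,0,-6,0],[0,0,-9,0],[0,0,-12,0],[0,0,-15,0],[0,0,-15,0]]]';  python3 - <<'E'
from h import *
f=eyes.grab_frame("scene"); cv2.imwrite("pics/i_scene.png",cv2.resize(f["img"][200:345,270:470,::-1],None,fx=4,fy=4))
E
```

```text
t: 12.9
eef_pos: [567.6, -182.1, 108.6]
tool_rot: [[0.0, -0.049, -0.999], [-0.0, -0.999, 0.049], [-1.0, 0.0, -0.0]]
force: [0.1, 0.1, 0.3]
grip_width: 40.3
```

View pics/i_scene.png

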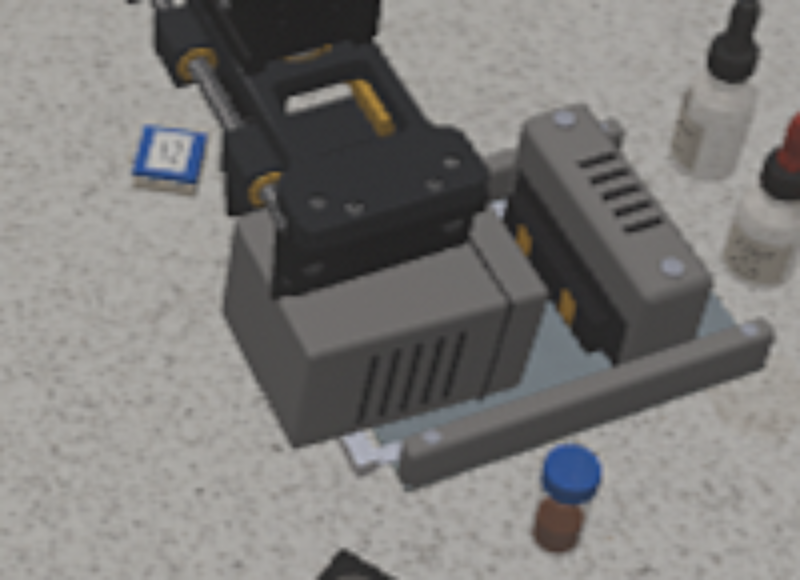

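The pack lies on its side with its foot still overhanging the sill. Retreating, then lowering behind the foot.

```bash
python3 -m handwheel '[[[0,0,6,0],[0,0,18,0],[0,0,30,0],[0,0,38,0],[15,0,42,0],[40,0,42,0],[62,0,42,0],[71,0,42,0],[73,0,42,0],[73,0,42,0]]]';  python3 - <<'E'
from h import *
from rig import tip_of
f=eyes.grab_frame("wrist"); cv2.imwrite("pics/j_wrist.png",f["img"][:,:,::-1])
f=eyes.grab_frame("scene"); cv2.imwrite("pics/j_scene.png",cv2.resize(f["img"][200:345,270:470,::-1],None,fx=4,fy=4))
for n in("pack_foot","pack_head"): print(n,tip_of(n,"scene")[:2])
E
```

```text
t: 13.95
eef_pos: [525.3, -180.1, 36.0]
tool_rot: [[0.0, -0.049, -0.999], [-0.0, -0.999, 0.049], [-1.0, 0.0, -0.0]]
force: [0.0, -0.9, 0.4]
grip_width: 40.3
pack_foot []
pack_head [{'at': [673.8, -193.3, 36.7], 'confidence': 0.72}]
```

View pics/j_wrist.png

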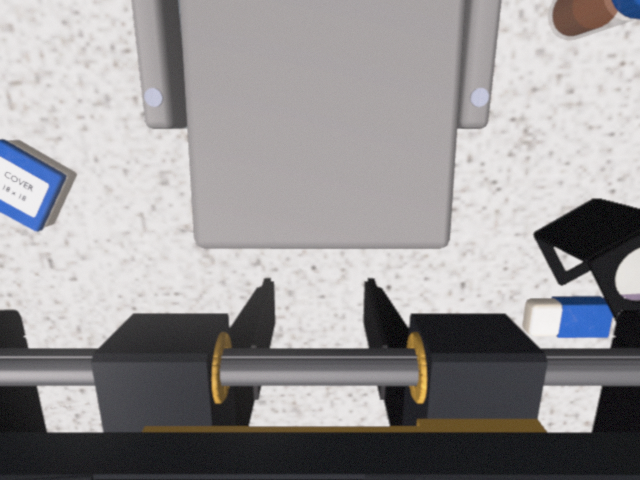

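View pics/j_scene.png

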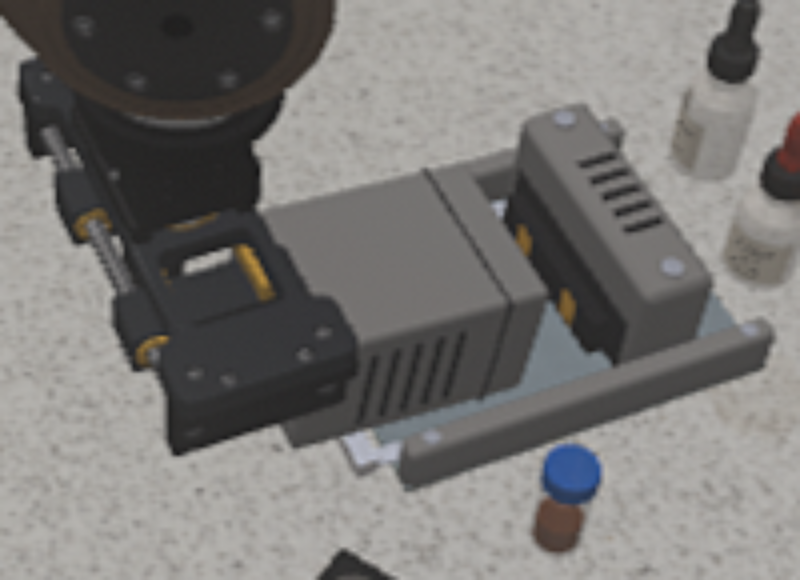

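```bash
python3 -m handwheel '[[[0,0,-5,0],[0,0,-13,0],[0,0,-21,0],[0,0,-27,0],[0,0,-31,0],[0,0,-35,0],[0,0,-38,0],[0,0,-41,0],[0,0,-44,0],[0,0,-46,0]]]'; python3 -m handwheel '[[[0,0,-2,0],[0,0,-4,0],[0,0,-6,0]]]'
```

```text
t: 15.15
eef_pos: [571.5, -182.3, 35.6]
tool_rot: [[0.0, -0.049, -0.999], [-0.0, -0.999, 0.049], [-1.0, 0.0, -0.0]]
force: [-1.3, -0.4, -0.8]
grip_width: 40.9
t: 15.45
eef_pos: [577.4, -182.6, 35.6]
tool_rot: [[-0.0, -0.049, -0.999], [-0.0, -0.999, 0.049], [-1.0, 0.0, 0.0]]
force: [-1.3, 0.4, 0.0]
grip_width: 40.0
```

```bash
python3 -m handwheel '[[[0,0,-1,0],[0,0,-2,0],[0,0,-3,0]]]'; python3 -m handwheel '[[[0,0,-1,0],[0,0,-2,0]]]';  python3 - <<'E'
from h import *
f=eyes.grab_frame("wrist"); cv2.imwrite("pics/k_wrist.png",f["img"][:,:,::-1])
f=eyes.grab_frame("scene"); cv2.imwrite("pics/k_scene.png",cv2.resize(f["img"][200:345,270:470,::-1],None,fx=4,fy=4))
E
```

```text
t: 15.75
eef_pos: [580.3, -182.7, 35.6]
tool_rot: [[-0.0, -0.049, -0.999], [-0.0, -0.999, 0.049], [-1.0, 0.0, 0.0]]
force: [-1.7, -0.1, -0.6]
grip_width: 40.3
t: 15.95
eef_pos: [581.1, -182.6, 35.5]
tool_rot: [[-0.003, -0.049, -0.999], [0.001, -0.999, 0.049], [-1.0, -0.001, 0.003]]
force: [-8.1, -0.6, 3.1]
grip_width: 40.5
```

View pics/k_scene.png

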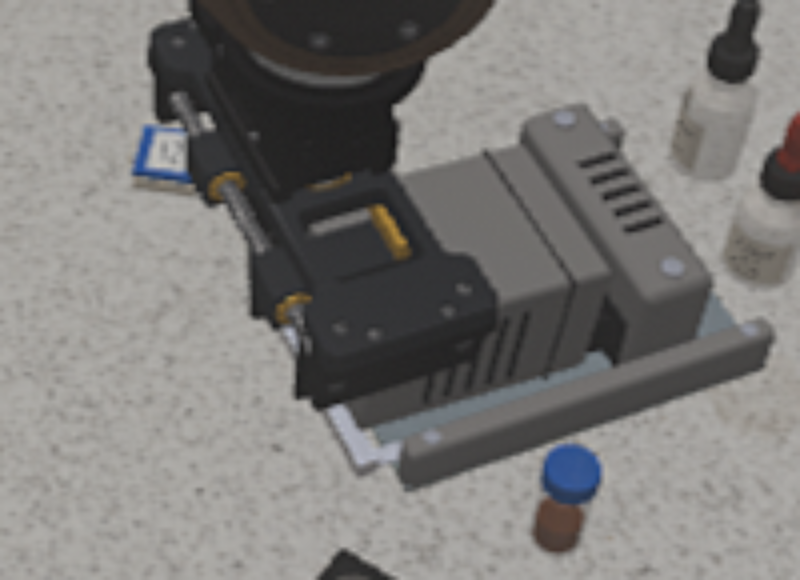

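Contact engaged at TCP x ≈ 580.5 with 8 N. Pressing 3–4 mm further.

```bash
python3 -m handwheel '[[[0,0,-1,0],[0,0,-2,0],[0,0,-2,0]]]'
```

```text
t: 16.35
eef_pos: [582.8, -182.6, 35.4]
tool_rot: [[-0.003, -0.049, -0.999], [0.001, -0.999, 0.049], [-1.0, -0.001, 0.004]]
force: [-9.5, -0.9, 2.2]
grip_width: 40.6
```

```bash
python3 -m handwheel '[[[0,0,-0.7,0],[0,0,-1.3,0],[0,0,-1.3,0]]]'
```

```text
t: 16.65
eef_pos: [583.8, -182.7, 35.3]
tool_rot: [[-0.004, -0.049, -0.999], [0.001, -0.999, 0.049], [-1.0, -0.001, 0.004]]
force: [-10.5, 0.9, 3.3]
grip_width: 40.4
```

```bash
python3 -m handwheel '[[[0,0,-0.7,0],[1.5,0,-1.2,0],[3,0,-1.2,0],[4.5,0,-1.2,0],[6,0,-1.2,0],[8,0,-1.2,0]]]';  python3 - <<'E'
from h import *
from rig import readout
print(readout.state()["force"])
f=eyes.grab_frame("wrist"); cv2.imwrite("pics/l_wrist.png",f["img"][:,:,::-1])
f=eyes.grab_frame("scene"); cv2.imwrite("pics/l_scene.png",cv2.resize(f["img"][200:345,270:470,::-1],None,fx=4,fy=4))
E
```

```text
t: 17.25
eef_pos: [584.8, -182.6, 27.4]
tool_rot: [[-0.004, -0.049, -0.999], [0.001, -0.999, 0.049], [-1.0, -0.001, 0.004]]
force: [-13.2, 0.6, 7.9]
grip_width: 40.7
[-13.23357047   0.55814271   7.9376404 ]
```

View pics/l_wrist.png

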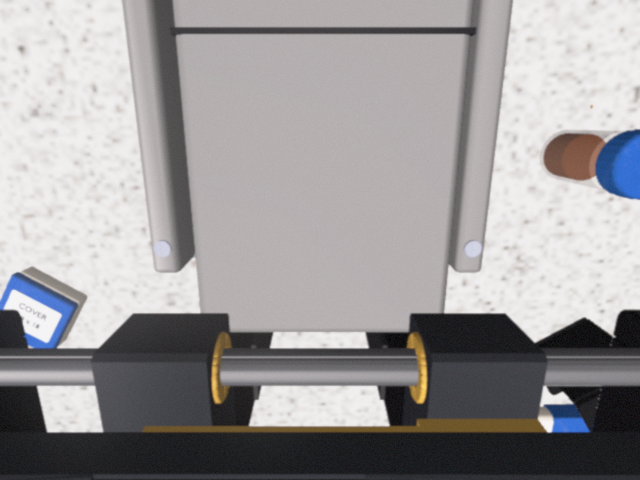

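View pics/l_scene.png

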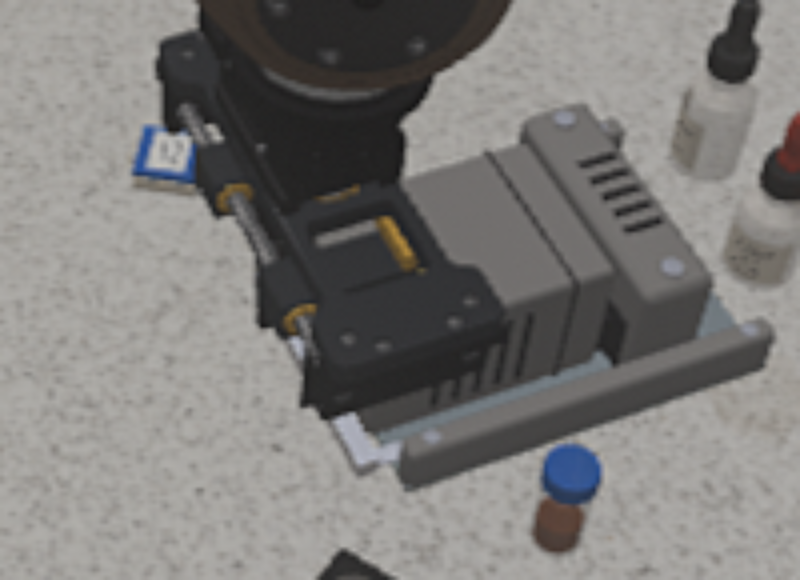

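```bash
python3 -m handwheel '[[[0,0,-0.6,0],[0,0,-1.2,0],[1,0,-1.2,0],[2,0,-1.2,0],[2,0,-1.2,0]]]'; python3 -m handwheel '[[[0,0,1,0],[0,0,2,0],[0,0,3,0],[0,0,3,0]]]'
```

```text
t: 17.85
eef_pos: [586.0, -182.6, 25.5]
tool_rot: [[-0.004, -0.049, -0.999], [0.001, -0.999, 0.049], [-1.0, -0.001, 0.004]]
force: [-12.5, 0.2, 4.8]
grip_width: 40.4
t: 18.25
eef_pos: [584.3, -182.7, 25.5]
tool_rot: [[-0.001, -0.049, -0.999], [0.001, -0.999, 0.049], [-1.0, -0.0, 0.001]]
force: [-6.1, 1.5, 0.5]
grip_width: 40.5
```

```bash
python3 -m handwheel '[[[0,0,0.5,0],[0,0,1,0],[0,0,1,0]]]'; python3 -m handwheel '[[[0,0,0.5,0],[0,0,1,0],[0,0,1,0]]]'; python3 -m handwheel '[[[0,0,0.5,0],[0,0,1,0],[0,0,1,0]]]'
```

```text
t: 18.55
eef_pos: [583.6, -182.7, 25.5]
tool_rot: [[-0.001, -0.049, -0.999], [0.0, -0.999, 0.049], [-1.0, -0.0, 0.001]]
force: [-5.7, 1.5, -0.2]
grip_width: 40.5
t: 18.85
eef_pos: [583.6, -183.1, 25.9]
tool_rot: [[0.002, -0.049, -0.999], [-0.001, -0.999, 0.049], [-1.0, 0.001, -0.002]]
force: [-0.5, 0.7, -0.8]
grip_width: 40.4
t: 19.15
eef_pos: [582.0, -182.9, 25.7]
tool_rot: [[0.0, -0.049, -0.999], [-0.0, -0.999, 0.049], [-1.0, 0.0, -0.0]]
force: [-0.1, -0.1, 0.1]
grip_width: 40.7
```

The force vanished at x ≈ 583.5, so the pack stays with the contact pressed about 3 mm, which suggests the foot is caught behind the sill. Retreating to check.

```bash
python3 -m handwheel '[[[0,0,5,0],[0,0,15,0],[-10,0,30,0],[-30,0,45,0],[-60,0,60,0],[-95,0,80,0],[-125,0,100,0],[-135,0,108,0],[-135,0,108,0],[-135,0,108,0]]]';  python3 - <<'E'
from h import *
from rig import tip_of
f=eyes.grab_frame("wrist"); cv2.imwrite("pics/m_wrist.png",f["img"][:,:,::-1])
f=eyes.grab_frame("scene"); cv2.imwrite("pics/m_scene.png",cv2.resize(f["img"][200:345,270:470,::-1],None,fx=4,fy=4))
for c in("scene","wrist"):
  for n in("pack_foot","pack_head"): print(c,n,tip_of(n,c)[:2])
E
```

```text
t: 20.15
eef_pos: [474.1, -177.5, 159.9]
tool_rot: [[-0.0, -0.049, -0.999], [0.0, -0.999, 0.049], [-1.0, -0.0, 0.0]]
force: [0.2, 0.3, 0.0]
grip_width: 40.4
scene pack_foot [{'at': [596.2, -186.7, 32.9], 'confidence': 0.67}]
scene pack_head [{'at': [702.8, -192.5, 31.8], 'confidence': 0.67}]
wrist pack_foot [{'at': [593.0, -184.8, 35.5], 'confidence': 0.74}]
wrist pack_head []
```

View pics/m_wrist.png

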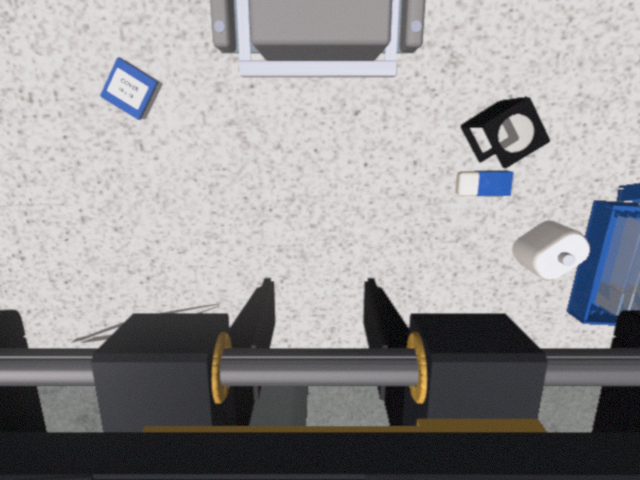

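View pics/m_scene.png

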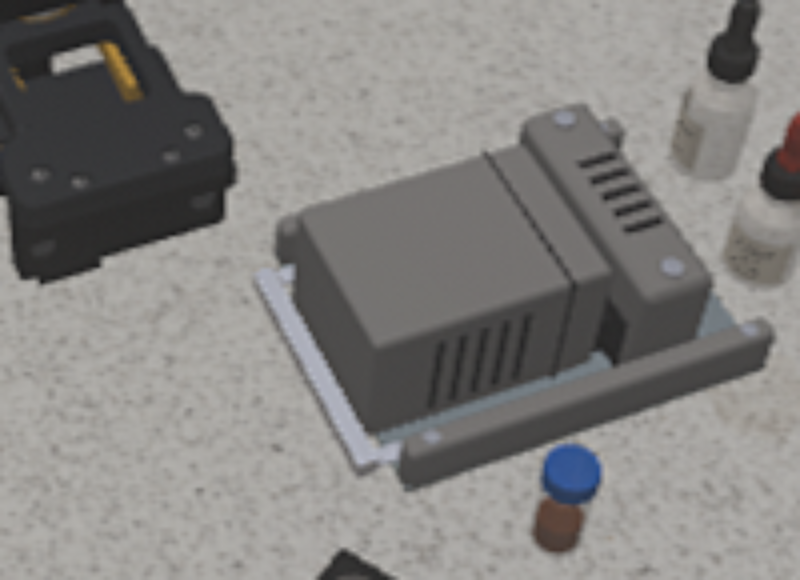

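The pack looks seated: its whole foot end is behind the light sill strip in both views, and the detected foot height is 33–35 mm. I'll press lightly on top of the near end to confirm it's flat. A flat pack's top is at 68 mm, which means touch at TCP z ≈ 79.

```bash
python3 -m handwheel '[[[0,0,-8,0],[0,0,-30,0],[0,0,-65,0],[0,0,-100,0],[0,0,-125,0],[10,0,-133,0],[35,0,-134,0],[60,0,-134,0],[72,0,-134,0],[75,0,-134,0],[75,0,-134,0]]]'; python3 -m handwheel '[[[1,0,0,0],[2,0,0,0],[3,0,0,0],[4,0,0,0]]]'
```

```text
t: 21.55
eef_pos: [607.8, -184.1, 85.6]
tool_rot: [[-0.0, -0.049, -0.999], [0.0, -0.999, 0.049], [-1.0, 0.0, 0.0]]
force: [1.0, -0.6, -0.8]
grip_width: 40.4
t: 21.95
eef_pos: [608.0, -184.1, 82.0]
tool_rot: [[0.001, -0.049, -0.999], [-0.0, -0.999, 0.049], [-1.0, 0.0, -0.001]]
force: [-0.1, -1.0, 0.4]
grip_width: 40.3
```

```bash
python3 -m handwheel '[[[0.7,0,0,0],[1.4,0,0,0],[2,0,0,0]]]'; python3 -m handwheel '[[[0.5,0,0,0],[1,0,0,0],[1,0,0,0]]]'
```

```text
t: 22.25
eef_pos: [607.9, -184.0, 79.6]
tool_rot: [[-0.0, -0.049, -0.999], [-0.0, -0.999, 0.049], [-1.0, 0.0, 0.0]]
force: [-0.1, 0.3, -0.4]
grip_width: 40.2
t: 22.55
eef_pos: [607.9, -184.1, 79.3]
tool_rot: [[0.0, -0.049, -0.999], [-0.0, -0.999, 0.049], [-1.0, 0.0, -0.0]]
force: [-3.4, 1.2, 6.2]
grip_width: 40.6
```

Touch came at TCP z 79.3, so the top is at 68.3 mm and the pack is flat. Retreating for a final check.

```bash
python3 -m handwheel '[[[-5,0,0,0],[-20,0,0,0],[-45,0,10,0],[-70,0,35,0],[-85,0,70,0],[-90,0,105,0],[-90,0,130,0],[-90,0,140,0],[-90,0,140,0],[-90,0,140,0]]]';  python3 - <<'E'
from h import *
from rig import tip_of
f=eyes.grab_frame("scene"); cv2.imwrite("pics/n_scene.png",cv2.resize(f["img"][200:390,270:470,::-1],None,fx=3,fy=3))
for n in("pack_foot","pack_head","vial_0","cover_slips","eraser"): print(n,[(np.round(q["at"],1),q["confidence"]) for q in tip_of(n,"scene")[:1]])
E
```

```text
t: 23.55
eef_pos: [469.2, -177.5, 169.1]
tool_rot: [[0.001, -0.049, -0.999], [-0.001, -0.999, 0.049], [-1.0, 0.001, -0.001]]
force: [0.5, -0.6, -0.4]
grip_width: 40.5
pack_foot [(array([ 595.2, -185.4,   36.1]), 0.95)]
pack_head [(array([ 703.3, -192.7,   31.4]), 0.58)]
vial_0 [(array([ 644.7, -292.6,    2.7]), 0.57)]
cover_slips [(array([ 647.2, -294.6,    3.4]), 0.6)]
eraser [(array([ 503. , -305.7,    1.5]), 0.76)]
```

View pics/n_scene.png

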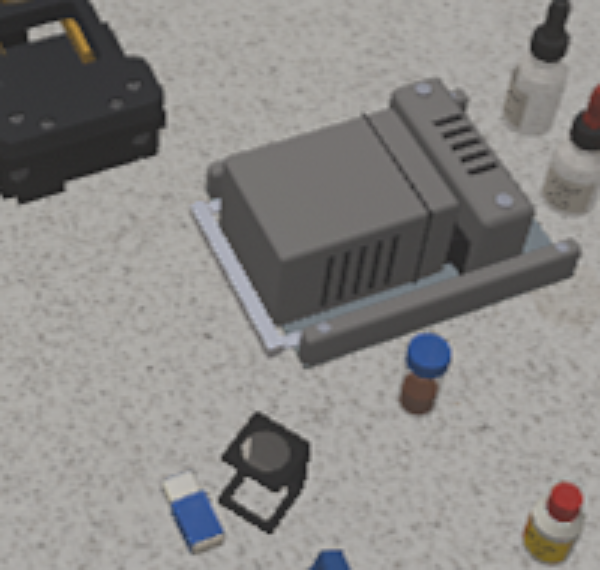

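The pack lies flat behind the sill, foot at about 36 mm. The vial at (428,375) and the eraser at (193,512) haven't moved. The gripper hides the cover slips here, but they were in the same place in the earlier wrist view. Handing in.

```bash
python3 -c "
from rig import job_done; print(job_done())"
```

```text
the job is handed in; nothing more can be done
None
```

The pack is on charge: it lies flat in the bay, held between the sill and the sprung contact. I handed the job in at about 23.5 s with the robot touching nothing.

**What I did**
- I straddled the pack with the open gripper and nudged it about 7 mm sideways to centre it. This step wasn't in your instructions.
- I slid it upright and square against the sill and held it at about 5 N for about half a second.
- I pushed high on its back until it tipped over the sill onto its side.
- I pressed its foot end about 4–5 mm into the contact and dragged it down until it dropped behind the sill.

**Last checks**
- **Seating:** when I backed off, the pack stayed with the contact pressed about 3 mm. A light press of about 6 N found its top at 68.3 mm, against 68 mm for a flat pack. The camera put the foot at 36.1 mm, against 36 mm expected.
- **Forces:** horizontal push readings stayed at or below 19 N, just inside the 2 kg limit. The peak was a brief spike while feeling for the sill; with an upward reading of about 10 N on the tool, the combined force then was about 21.5 N. I only read force at the end of each move, so peaks in between could have been higher.
- **Bystanders:** the vial and eraser are where they started.

**One check failed:** on the last look the detector gave the vial's position for the cover slips, because the gripper hid them from that camera. They were standing where they should be in the wrist picture taken about 3 s earlier, and nothing went near them after that.

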